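# Clamp a tube with the spring draw latch

### The job

Clamp the square tube in the fixture: hook the latch's wire loop over the keeper on the jaw and draw it back snug, then press the lever down over centre until you feel it bear firmly on its stop screw, and let go. Feel your way: do not force the loop against the keeper or slam the lever onto its stop, and leave the tube in its place and the things around it alone.

Things in the scene. Friction and masses are not known exactly. Their poses are not given: they have to be found in the camera images.
- fixture: tube clamping fixture, bolted down: aluminium base plate 270 x 160 x 15 mm, a steel fence block 92 x 84 mm (top 60 mm above the bench) carrying a spring draw latch, and a sliding jaw. Origin on the bench under the middle of the tube's place. x points level from the latch to the keeper (the mechanism moves in the x-z plane), y runs along the tube, z up
- lever_angle (a joint): lever angle, rad: 0 = level, tip to the fixture's -x; 1.57 upright, limit 1.78; turns about the fixture's y through lever_pivot. Stiff hinge (0.12 N m): stays where left. Once hooked, the springs resist shutting from 1.3 rad on, most near 0.8 (about 8 N at lever_press), nothing at dead centre (0.2). Home is where it bears on the stop screw, somewhere from 0 to 0.13 rad; there it stays
- lever_pivot (a point): axis of the lever's hinge, on the mid plane; 60 mm to -x of the fixture's origin, 78 mm above the bench. Fixed
- lever: the lever with its handle, a black grip on an aluminium strip, the handle 94 mm long (33 to 127 mm from the pivot), 26 mm wide, 11 mm thick; the pressed face lies 12 mm off the line through the pivot. Origin on lever_pivot; x points from the tip to the pivot, z to the pressed face (up when home, towards the keeper when upright)
- lever_press (a point): point on the pressed face of the handle, mid width, 95 mm from the pivot; same axes as the lever
- stop_screw: adjustable stop screw in its lock nut (15 mm across), on the latch base under the lever, 42 mm from the pivot. Origin under the nut. Its tip ends level with the lever's home at 0 rad or up to 5.2 mm higher (12 mm at the handle), set differently each time. It does not yield: the force on the handle rises sharply there. 10 to 15 N on the handle seats it firmly; over 20 N bends it
- loop: loop of 6 mm steel rod: two parallel legs (48 mm over the outside, 36 inside) joined by a cross bar. It swings on a stiff pin through the lever 28 mm from the pivot; the pin is on the handle side, 11 degrees under the pivot line when level. Pin to bar 112 mm; springs let it draw out 18 mm at 7.5 N/mm. Loop and lever stay where left. Origin on the pin; x from pin to bar, y along the bar
- loop_bar (a point): middle of the loop's cross bar, on the bar's axis
- loop_grip (a point): point midway between the two legs, 18 mm from the bar's axis towards the pin: a good place to pinch both legs from outside (48 mm)
- jaw: steel jaw block, 32 x 90 mm, top 43 mm above the bench, that slides a few mm along the fixture's x and carries the keeper: an aluminium hook 20 mm wide whose lip leans away from the latch. Axes as the fixture's; its origin is within 5 mm of the fixture's
- keeper_seat (a point): where the axis of the loop's bar lies when hooked: behind the hook (side away from the latch), under its lip, 77 mm above the bench. Below it is a ledge 20 mm wide reaching 14 mm farther back, its top 3 mm below. The bar must be drawn back snug to here before the lever is moved (5 to 10 N of pull at the loop): a slack loop lifts out as the lever turns. Axes as the fixture's
- keeper_lip (a point): rear edge of the hook's lip (the edge away from the latch), also the hook's highest point, 89 mm above the bench. To hook, the bar passes over it from the latch's side, comes down behind it and is drawn back
- tube: square steel tube 30 x 30 x 200 mm lying loose in the fixture along its y, between the fence block and the jaw. Origin under its centre
- sleeve_a: turned steel sleeve, 42 mm diameter, 52 mm tall, standing beside the fixture; origin at the centre of its foot; a bystander
- sleeve_b: another such sleeve, on the left of the bench; a bystander
- sleeve_c: another such sleeve, on the left of the bench; a bystander
- offcut: short piece of 30 mm square tube, 70 mm long, lying beside the fixture; origin under its centre; a bystander
- wrench: steel open-ended wrench, 180 mm long, 8 mm thick, lying flat beyond the jaw; origin under its middle; a bystander
- hammer: hammer, 260 mm long, wooden shaft, on the right of the bench; a bystander
- try_square: steel try square, blade 150 mm, stock 110 mm, lying flat on the left of the bench; a bystander
- scriber: steel scriber, 155 mm long, lying on the right of the bench; a bystander
- oil_can: dark oil can with a thin spout, 68 mm diameter, 165 mm tall, on the right of the bench; a bystander
There are look-alikes about, which are no part of the job. What is meant by the tube is not green, purple or turquoise, and is the larger of those in its own colour.

How it is judged (in metres and radians):
On the way, in this order (a step that is already met when the one before it is completed fails the run):
1. the loop's bar lies behind the keeper's hook, under its lip, the lever still up (x of loop_bar in the frame of keeper_seat between -0.004 and 0.012 m and z of loop_bar in the frame of keeper_seat between -0.006 and 0.006 m and value of joint lever_angle above 0.6 rad), for 0.2 s.
2. with the loop hooked, the lever is pressed down on its stop screw until it bears on it firmly (contact force between lever and stop_screw above 26 N and x of loop_bar in the frame of keeper_seat between -0.004 and 0.004 m and z of loop_bar in the frame of keeper_seat below 0.005 m and contact force between jaw and tube above 20 N), for 0.1 s.
At the end, for the whole second after the job is handed in: the lever lies home past dead centre (angle under 0.16 rad), the loop's bar is seated behind the keeper's hook (within 4 mm along the pull, 5 mm in height), the jaw presses the tube with more than 20 N, and the tube is within 20 mm of where it lay and at rest (value of joint lever_angle below 0.16 rad and x of loop_bar in the frame of keeper_seat between -0.004 and 0.004 m and z of loop_bar in the frame of keeper_seat between -0.005 and 0.005 m and contact force between jaw and tube above 20 N and distance of tube from where it was at the start of the episode below 0.02 m and linear speed of tube below 0.01 m/s); the robot touches nothing.
It fails at once if the lever is pressed with more than 20 N (contact force between any of the fingers, the arm and lever above 20 N and not (contact force between the fingers and loop above 1 N)).
It fails at once if the held loop is forced against the keeper or jaw with more than 20 N (contact force between the fingers and loop above 1 N and contact force between loop and jaw above 20 N).
It fails at once if the gripper shoves the jaw or keeper with more than 25 N (contact force between any of the fingers, the arm and jaw above 25 N).
It fails at once if the tube is moved more than 30 mm (distance of tube from where it was at the start of the episode above 0.03 m).
It fails at once if a bystander is moved more than 30 mm (distance of any of sleeve_a, sleeve_b, sleeve_c, offcut, wrench, hammer, try_square, scriber, oil_can from where it was at the start of the episode above 0.03 m).
It also fails if it takes over 66 s, if anything falls off the work surface, if the arm or the gripper's body presses on something with over 40 N, if the wrist force passes 120 N, or if a joint passes its speed limit or range.

### The arm

A 6-joint arm with a two-finger parallel gripper is mounted at the origin on the work surface. World frame = base frame: x ahead of the robot, y to its left, z up, the work surface at z = 0. Lengths are in mm, angles in degrees, forces in N, time in s.
With the tool pointing down it reaches from about 300 to 850 mm from the base axis. Payload 4.2 kg.
Tool frame: the origin (TCP) lies between the finger pads; the fingertips stand 11 mm ahead of it and the grasp point (between the pads) lies 8 mm behind it (env.tips_ahead is the distance from the TCP to the fingertips, in mm); z points along the fingers, y is the line along which they close (so a half turn about z gives the same grasp; the last joint's range is limited). The gripper opens to 91 mm and grips with 3 to 60 N. Pads are 32 mm wide; open, the fingers measure 118 mm over their backs; the gripper's body (76 mm by 178 mm) begins 60 mm behind the grasp point.
Start: joints at [68.583, 18.312, 89.639, -0, 72.044, -1.146], TCP at [199.22, 539.401, 224.976] pointing down, gripper open.
Joint ranges: [-177.97, 177.97], [-48.28, 115.42], [12.27, 149.76], [-77.06, 257.06], [2.81, 150.46], [-146.56, 146.56]. Speed limits (degrees/s): [147.25, 147.25, 180, 180, 180, 180].

### API

Orientations are given as [roll, pitch, yaw] about the fixed x, y, z axes, in that order (R = Rz(yaw) Ry(pitch) Rx(roll)).
In Python, from workcell import env, cams gives the robot as it stands.
- The arm moves only by the tool step_arm, never from a script. Its arguments are lists of equal length, an entry for each row: "linear": the shift along the tool's x, y, z in units of 30 cm (1.0 is 30 cm), a list of three; "turn": the turn about the tool's z in units of 360 degrees (1.0 is 360 degrees). In form: {"linear": [[tx, ty, tz], ...], "turn": [turn, ...]}. A call has 1 to 20 rows; each row is the pose to reach, as a shift and turn from the pose commanded when the call began, along the tool's axes at that moment, turning the shorter way round; what a row does not reach only later rows make up. A row lasts 1/8 s, in which the tool goes at most 62.5 mm and 10.7 degrees, less where a joint would pass 70% of its speed; a pose out of reach is approached as far as the arm can. A call with a number of a shift or a turn outside -1 to 1 is refused whole. A call with a gripper value outside its range is refused whole. "fingers" is the closure, from -1 (fully open) to 1 (shut), so that 0 is half open, set as the call begins (left out, the last holds). The fingers move at their own pace and stop on an object; "force" is the grip in N (left out, the last holds). Time passes only in rows, so rows that repeat a pose let the fingers close. It gives the time, the measured TCP pose, the force, the opening and the grip force at its end, in the units of the state.
- env.state(): the state, without advancing time (a new reading comes with each control period).
- cams.grab_frame(name): name is "scene" or "top"; returns a dict with "color" (480x640x3 uint8, blue, green, red), "fx", "fy", "cx", "cy" (pixels), "dist" ([k1, k2, p1, p2, k3] as OpenCV has them; the pictures are not rectified), "extrinsics" (4x4, takes a point from camera to world coordinates). Camera axes: x right, y down, z forward; pixel columns grow to the right and rows downward; lengths in mm; the calibration is good to about 2 mm. A picture is of the moment at which its call begins. There is no depth.
- env.job_done(): hands the job in; it is judged then, once.
The state is a dict: "time_s": time; "qpos": joint angles; "qvel": joint speeds; "effort": joint torques, N m; "ee_pos": TCP position; "ee_rot": TCP orientation; "force": force on the tool from outside, world axes, zero at the start; "torque": the same for the moment, N m; "gripper_width": finger opening in mm; "gripper_force": force on a finger pad.
Only numpy, scipy, OpenCV 4.12 (cv2) and the standard library are available. Lean on these libraries where they do the work, as an engineer would, in place of code of your own. Each camera call takes 0.05 s, during which the arm holds its last target. There are 200 camera calls.

## Working session

There is one attempt and no reset: what is moved stays moved. The work goes in short steps, Python scripts to look and compute and a tool call to move; the robot and the scene stay as the last step left them, time stands still between calls to the robot, and variables do not carry over. Pictures are saved under pics/ and viewed, at most 10 in all, crops included, and the job is handed in when it is done.

Besides the shell and the picture viewer there is one more tool, called after "Emit:" as a command line: name --pt "numbers of a row" for each row, then --argument value for the rest. step_arm: Moves the arm, as the interface text tells. Its arguments: {"type":"object","properties":{"linear":{"type":"array"},"turn":{"type":"array"},"fingers":{"type":"number"},"force":{"type":"number"}},"required":["linear","turn"]}

```bash
mkdir -p pics; ls; python3 - <<'E'
from workcell import env,cams
import cv2,numpy as np
for n in("scene","top"):
    f=cams.grab_frame(n); cv2.imwrite(f"pics/{n}0.png",f["color"]); print(n,f["fx"],f["fy"],f["cx"],f["cy"],f["dist"],np.round(f["extrinsics"],3).tolist())
s=env.state();print(s, env.tips_ahead)
E
```

```text
pics
scene 528.6797575296619 528.6797575296619 314.60536954862494 241.6335116219432 [0.03531487 0.         0.         0.         0.        ] [[0.805, 0.487, -0.34, 950.613], [0.593, -0.666, 0.453, -579.855], [-0.006, -0.566, -0.824, 1100.128], [0.0, 0.0, 0.0, 1.0]]
top 518.6482447955057 518.6482447955057 322.18276904733244 235.86600245241934 [0.0154987 0.        0.        0.        0.       ] [[0.016, -0.988, 0.154, 318.862], [-1.0, -0.016, -0.001, 11.253], [0.004, -0.154, -0.988, 1307.534], [0.0, 0.0, 0.0, 1.0]]
{'time_s': 0.1, 'qpos': array([ 6.85836160e+01,  1.83484897e+01,  8.96985295e+01, -1.87342759e-03,
        7.20428950e+01, -1.14824143e+00]), 'qvel': array([-0.0031052 , -0.00321633, -0.05889349, -0.01506552, -0.05721842,
        0.02144444]), 'effort': array([-3.34622955e-04, -4.13331270e+01, -2.32507074e+01,  7.28101144e-02,
        4.21580288e-02, -4.02818216e-05]), 'ee_pos': array([199.06514981, 538.99399438, 224.20520846]), 'ee_rot': array([-1.79910068e+02, -2.09108397e-05,  1.59732436e+02]), 'force': array([-0.34589789, -0.38545248, -0.20047606]), 'torque': array([ 0.0126399 , -0.03441801, -0.00638371]), 'gripper_force': 0.0, 'gripper_width': 91.38313151108036} 11.0
```

View pics/scene0.png

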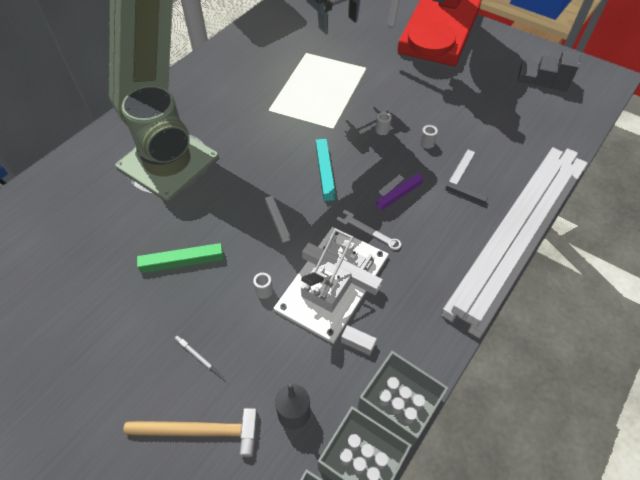

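View pics/top0.png

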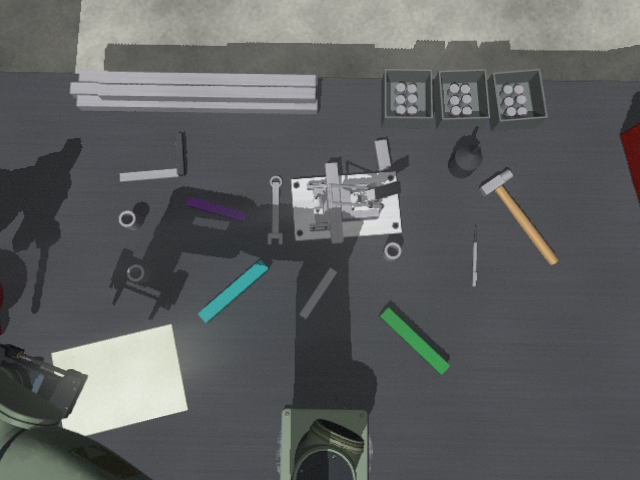

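The scene shows the fixture plate at about scene (333,285), top (345,207). The top view is upside down relative to the robot, with the base at the bottom. Candidates for the tube in the top view:
- Grey tube across the fixture at (335,203).
- Smaller loose grey bar at (318,293).
- Green (415,340), purple (216,208) and turquoise (233,291), all excluded by colour.

I choose the one in the fixture and will check it in a close crop.

```bash
python3 - <<'E'
import cv2,numpy as np
a=cv2.imread("pics/scene0.png")[220:350,265:395]; b=cv2.imread("pics/top0.png")[150:260,280:412]
a=cv2.resize(a,(400,400),interpolation=cv2.INTER_CUBIC); b=cv2.resize(b,(400,333),interpolation=cv2.INTER_CUBIC)
o=np.zeros((400,800,3),np.uint8);o[:,:400]=a;o[:333,400:]=b
o=cv2.resize(o,(800,400));cv2.imwrite("pics/crop0.png",o)
E
```

```text
(no output)
```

View pics/crop0.png

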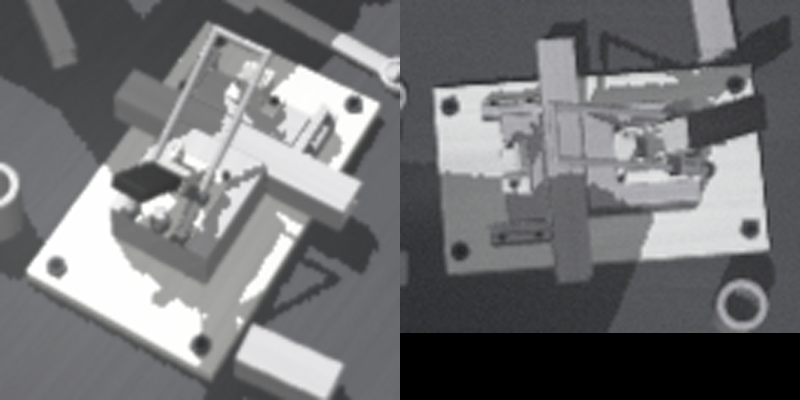

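The crop confirms the choice: the long grey tube lies across the fixture, from crop-right (557,45) to (572,280). The latch and black handle (scene crop (150,180)) are on the side away from the wrench. The loop is raised, with its bar at about scene crop (212,27)-(268,50). Next I compute the fixture frame and check it by reprojection.

```bash
cat > h.py <<'E'
import cv2,numpy as np
from workcell import env,cams
def grab(n): return cams.grab_frame(n)
def K(f): return np.array([[f["fx"],0,f["cx"]],[0,f["fy"],f["cy"]],[0,0,1.]])
def ray(f,p):
    u=cv2.undistortPoints(np.array([[p]],float),K(f),np.array(f["dist"],float))[0,0]
    E=np.array(f["extrinsics"]);return E[:3,3],E[:3,:3]@np.array([u[0],u[1],1])
def onz(f,p,z): o,d=ray(f,p);return o+d*(z-o[2])/d[2]
def proj(f,P):
    E=np.linalg.inv(np.array(f["extrinsics"]))
    return cv2.projectPoints(np.atleast_2d(np.array(P,float)),cv2.Rodrigues(E[:3,:3])[0],E[:3,3],K(f),np.array(f["dist"],float))[0][:,0]
def tri(f,p,g,q):
    a,d=ray(f,p);b,e=ray(g,q);t=np.linalg.lstsq(np.c_[d,-e],b-a,rcond=None)[0]
    P,Q=a+d*t[0],b+e*t[1];return (P+Q)/2,np.linalg.norm(P-Q)
E
python3 - <<'E'
from h import *
s=grab("scene");t=grab("top")
tc=np.array([(434,88),(752,65),(770,248),(447,274)])-[400,0];tc=tc/3.03+[280,150]
W=[onz(t,p,15) for p in tc]
for w in W:print(np.round(w,1))
print("sides",[round(np.linalg.norm(W[i]-W[(i+1)%4]),1) for i in range(4)])
sc=np.array([(380,100),(212,378),(27,272)])/3.077+[265,220]
for p in sc:print("sc",np.round(onz(s,p,15),1))
# holes: top, scene
for n,f,l in(("top",t,[(450-400,106),(735-400,84),(750-400,229),(459-400,250)]),("sc",s,[(354,104),(201,344),(57,266)])):
    k,o=(3.03,(280,150)) if n=="top" else (3.077,(265,220))
    for p in l:print("hole",n,np.round(onz(f,np.array(p)/k+o,15),1))
# tube top corners (z=45)
for p in[(539,40),(577,36),(590,280),(553,283)]:print("tube",np.round(onz(t,np.array([p[0]-400,p[1]])/3.03+[280,150],45),1))
E
```

```text
[667.1  91.2  15. ]
[ 691.6 -178.2   15. ]
[ 534.4 -192.2   15. ]
[508.2  76.5  15. ]
sides [np.float64(270.5), np.float64(157.8), np.float64(270.0), np.float64(159.6)]
sc [669.1  97.1  15. ]
sc [ 698.  -175.9   15. ]
sc [ 538.3 -188.3   15. ]
hole top [651.7  77.3  15. ]
hole top [ 674.8 -163.7   15. ]
hole top [ 550.2 -175.6   15. ]
hole top [528.6  67.   15. ]
hole sc [654.4  81.7  15. ]
hole sc [ 676.4 -159.1   15. ]
hole sc [ 553.2 -171.2   15. ]
tube [701.6   3.1  45. ]
tube [705.5 -28.4  45. ]
tube [500.7 -41.2  45. ]
tube [497.8 -11.2  45. ]
```

```bash
cat >> h.py <<'E'
O=np.array([598.7,-18.3,0]);fx=np.array([-.0905,.9959,0]);fy=np.array([-.9959,-.0905,0]);R=np.c_[fx,fy,[0,0,1]]
def w(p): return O+R@np.array(p,float)
def fix(P): return R.T@(np.array(P)-O)
off={"scene":np.array([1.3,2.1,0]),"top":-np.array([1.3,2.1,0])}
def plane(f,n,p,y=0):   # ray onto fixture plane y
    o,d=ray(f,p);o=R.T@(o-off[n]-O);d=R.T@d;return o+d*(y-o[1])/d[1]
def pj(f,n,p): return proj(f,w(p)+off[n])[0]
E
python3 - <<'E'
from h import *
s=grab("scene");t=grab("top")
for p in[(333.9,228.8),(352.1,236.3)]:
    for y in(-21,21):print(p,y,np.round(plane(s,"scene",p,y),1))
o=np.zeros((600,800,3),np.uint8)
def crop(f,n,x,y,sz,k):
    c=cv2.resize(f["color"][y:y+sz[1],x:x+sz[0]],None,fx=k,fy=k,interpolation=cv2.INTER_CUBIC)
    for p,col in(((-60,0,78),(0,0,255)),((36,0,77),(0,255,0)),((36,0,43),(255,0,0)),((-15,0,60),(0,255,255)),((0,0,45),(255,0,255))):
        q=(pj(f,n,p)-[x,y]+.5)*k;cv2.circle(c,tuple(int(v) for v in q),3,col,1)
    return c
a=crop(s,"scene",290,222,(100,100),4);b=crop(t,"top",300,165,(95,70),4)
cv2.imwrite("pics/c1.png",np.hstack([cv2.copyMakeBorder(a,0,0,0,0,0),cv2.copyMakeBorder(b,0,120,0,0,0)]))
E
```

```text
(333.9, 228.8) -21 [-73.5 -21.  286.5]
(333.9, 228.8) 21 [  5.2  21.  163.2]
(352.1, 236.3) -21 [ 12.  -21.  157.2]
(352.1, 236.3) 21 [103.6  21.   14.4]
```

View pics/c1.png

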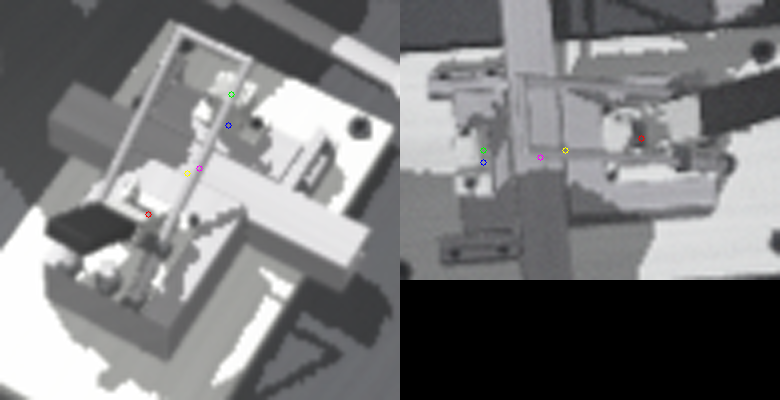

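```bash
python3 - <<'E'
from h import *
s=grab("scene");t=grab("top")
def T(p,q):
    a,d=ray(s,p);b,e=ray(t,q);a=a-off["scene"];b=b-off["top"]
    x=np.linalg.lstsq(np.c_[d,-e],b-a,rcond=None)[0];P,Q=a+d*x[0],b+e*x[1]
    print(np.round(fix((P+Q)/2),1),"gap",np.round(np.linalg.norm(P-Q),1))
T((343.3,233),(329.5,194))
T((334.3,229.3),(329.3,204));T((352.6,237),(329.6,184))
T((334.3,229.3),(329.3,184));T((352.6,237),(329.6,204))
# tube end top corners in scene
for p in[(290+52/4,222+122/4),(290+75/4,222+84/4),(290+369/4,222+232/4),(290+350/4,222+262/4)]:
    print("tube sc",np.round(fix(onz(s,p,45)-off["scene"]),1))
for p in[(539,40),(577,36),(590,280),(553,283)]:print("tube top",np.round(fix(onz(t,np.array([p[0]-400,p[1]])/3.03+[280,150],45)-off["top"]),1))
E
```

```text
[ 14.1   0.5 151.9] gap 2.5
[ 15.8  23.4 147.8] gap 4.0
[ 12.7 -22.6 155.1] gap 1.1
[  3.2  -0.8 186.8] gap 36.2
[ 25.1   1.4 116.9] gap 33.5
tube sc [-17.7  89.6  45. ]
tube sc [12.8 92.2 45. ]
tube sc [  12.  -106.9   45. ]
tube sc [ -11.2 -106.6   45. ]
tube top [  14.  -105.9   45. ]
tube top [ -17.8 -106.9   45. ]
tube top [-11.9  98.1  45. ]
tube top [18.2 98.4 45. ]
```

```bash
python3 - <<'E'
from h import *
s=grab("scene");t=grab("top")
def T(p,q):
    a,d=ray(s,p);b,e=ray(t,q);a=a-off["scene"];b=b-off["top"]
    x=np.linalg.lstsq(np.c_[d,-e],b-a,rcond=None)[0];P,Q=a+d*x[0],b+e*x[1]
    print(np.round(fix((P+Q)/2),1),"gap",np.round(np.linalg.norm(P-Q),1))
for n,f,(x,y,X,Y) in(("s",s,(295,262,332,292)),("t",t,(365,170,412,205))):
    m=(f["color"][y:Y,x:X].max(2)<42).astype(np.uint8)
    c=max(cv2.findContours(m,0,2)[0],key=cv2.contourArea);print(n,cv2.contourArea(c),(cv2.boxPoints(cv2.minAreaRect(c))+[x,y]).round(1).tolist(),cv2.minAreaRect(c)[0]+np.array([x,y]))
for a in(.6,.8,1.0,1.2,1.4):
    d=np.array([-np.cos(a),0,np.sin(a)]);u=np.array([np.sin(a),0,np.cos(a)])
    P=[np.array([-60,0,78])+d*r+u*h+[0,y,0] for r,h in((33,12),(127,12),(127,1),(33,1)) for y in(-13,13)]
    print(a,[[pj(f,n,p).round().astype(int).tolist() for p in P[:6]] for f,n in((s,"scene"),(t,"top"))])
E
```

```text
Traceback (most recent call last):
ValueError: max() iterable argument is empty
```

```bash
python3 - <<'E'
from h import *
s=grab("scene");t=grab("top")
for n,f,(x,y,X,Y) in(("s",s,(295,262,332,292)),("t",t,(365,170,412,205))):
    g=f["color"][y:Y,x:X].max(2);print(n,np.percentile(g,[0,5,15,30,50]))
    m=(g<(60 if n=="s" else 66)).astype(np.uint8)
    c=max(cv2.findContours(m,0,2)[0],key=cv2.contourArea);print(n,cv2.contourArea(c),(cv2.boxPoints(cv2.minAreaRect(c))+[x,y]).round(1).tolist())
for a in(.6,.8,1.0,1.2,1.4):
    d=np.array([-np.cos(a),0,np.sin(a)]);u=np.array([np.sin(a),0,np.cos(a)])
    P=[np.array([-60,0,78])+d*r+u*h+[0,y,0] for r,h in((33,12),(127,12),(127,1)) for y in(-13,13)]
    print(a,[[pj(f,n,p).round().astype(int).tolist() for p in P] for f,n in((s,"scene"),(t,"top"))])
E
```

```text
s [ 54.  63.  78. 115. 157.]
s 9.5 [[312.2, 280.9], [321.8, 277.3], [322.5, 279.4], [313.0, 283.0]]
t [50. 60. 65. 86. 91.]
t 174.5 [[375.2, 187.0], [398.6, 180.6], [401.6, 191.3], [378.2, 197.8]]
0.6 [[[327, 278], [317, 273], [308, 293], [297, 287], [307, 297], [296, 292]], [[369, 190], [370, 201], [405, 182], [406, 193], [407, 183], [408, 194]]]
0.8 [[[329, 275], [318, 270], [313, 282], [302, 276], [311, 287], [300, 281]], [[366, 190], [367, 201], [398, 181], [399, 192], [401, 182], [402, 193]]]
1.0 [[[330, 272], [320, 267], [318, 270], [307, 265], [316, 275], [305, 270]], [[364, 190], [365, 201], [389, 180], [391, 191], [393, 180], [394, 192]]]
1.2 [[[332, 270], [321, 265], [324, 259], [313, 254], [322, 264], [311, 259]], [[361, 190], [362, 201], [379, 180], [380, 191], [384, 180], [385, 191]]]
1.4 [[[333, 268], [323, 262], [330, 249], [319, 244], [328, 254], [317, 248]], [[358, 191], [359, 201], [368, 180], [369, 191], [373, 180], [374, 191]]]
```

```bash
python3 - <<'E'
from h import *
s=grab("scene");t=grab("top")
def crop(f,n,x,y,sz,k):
    c=cv2.resize(f["color"][y:y+sz[1],x:x+sz[0]],None,fx=k,fy=k,interpolation=cv2.INTER_CUBIC)
    c=cv2.convertScaleAbs(c,alpha=1.0)
    for X in range(25,61,5):
      for Y in(-10,10):
        q=(pj(f,n,(X,Y,89))-[x,y]+.5)*k;cv2.circle(c,tuple(int(v) for v in q),2,(0,0,255) if X==40 else (0,255,0),-1)
    return c
a=crop(s,"scene",325,222,(40,40),10);b=crop(t,"top",300,178,(40,40),10)
cv2.imwrite("pics/c2.png",np.hstack([a,b]))
E
```

```text
(no output)
```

View pics/c2.png

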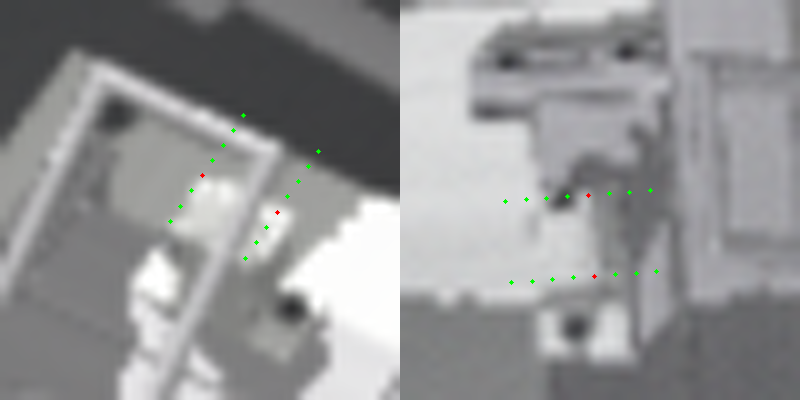

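Scene crop: the keeper is the bright patch between the dot rows, with its lip near the red x=40 dot. The top crop shows the ledge reaching x≈50 at (545,245), so the seat is at x≈36-38. The bar is at fixture (14,0,152) and the lever at about 0.8 rad. I can now work out the first move.

```bash
cat >> h.py <<'E'
def shift(cmd,yaw,tgt):
    c,s_=np.cos(np.radians(yaw)),np.sin(np.radians(yaw))
    T=np.c_[[c,s_,0],[s_,-c,0],[0,0,-1]]
    return T.T@(np.array(tgt)-np.array(cmd))/300
def after(cmd,yaw,u):
    c,s_=np.cos(np.radians(yaw)),np.sin(np.radians(yaw));T=np.c_[[c,s_,0],[s_,-c,0],[0,0,-1]]
    return np.array(cmd)+T@np.array(u)*300
E
python3 - <<'E'
from h import *
c=[199.22,539.401,224.976]
p=w((-1.4,0,225));print(p,shift(c,159.73,p), (159.73-95.2)/360)
print(after(c,159.73,[-1,1,0]))
E
```

```text
[598.8267  -19.69426 225.     ] [-1.89518245e+00 -1.28676398e+00 -8.00000000e-05] 0.17924999999999996
[584.5744963  716.88878037 224.976     ]
```

Emit:
step_arm --pt "-0.95 -0.64 0" --pt "-0.95 -0.64 0" --pt "-0.95 -0.64 0" --pt "-0.95 -0.64 0" --pt "-0.95 -0.64 0" --pt "-0.95 -0.64 0" --pt "-0.95 -0.64 0" --turn '[0.09, 0.09, 0.09, 0.09, 0.09, 0.09, 0.09]' --fingers -1

```text
time_s: 1.58
ee_pos: [401.0, 259.1, 225.1]
ee_rot: [180.0, 0.0, 127.1]
force: [-0.6, 0.6, -0.7]
gripper_width: 91.3
gripper_force: 0.0
```

```bash
python3 - <<'E'
from h import *
c=after([199.22,539.401,224.976],159.73,[-.95,-.64,0]);y=159.73-32.4
print(c,env.state()["ee_pos"],env.state()["ee_rot"])
u=shift(c,y,w((-1.4,0,225)));print(u,(y-95.2)/360)
E
```

```text
[400.05273232 260.5547814  224.976     ] [401.04279869 259.13472823 225.11310845] [1.79972936e+02 2.04241214e-03 1.27107044e+02]
[-1.14459741e+00 -3.96268096e-02 -8.00000000e-05] 0.08924999999999995
```

Emit:
step_arm --pt "-1 -0.04 0" --pt "-1 -0.04 0" --pt "-1 -0.04 0" --pt "-1 -0.04 0" --pt "-1 -0.04 0" --pt "-1 -0.04 0" --pt "-1 -0.04 0" --turn '[0.0892, 0.0892, 0.0892, 0.0892, 0.0892, 0.0892, 0.0892]'

```text
time_s: 2.45
ee_pos: [571.9, 16.1, 224.6]
ee_rot: [-179.9, -0.1, 95.3]
force: [0.3, -0.2, -0.1]
gripper_width: 91.3
gripper_force: 0.0
```

```bash
python3 - <<'E'
from h import *
c=after(after([199.22,539.401,224.976],159.73,[-.95,-.64,0]),127.33,[-1,-.04,0]);y=127.33-.0892*360
print(c,y,env.state()["ee_pos"],env.state()["ee_rot"])
print(fix(c),shift(c,y,w((-1.4,0,135))))
E
```

```text
[572.43230724  14.73110037 224.976     ] 95.21799999999999 [571.86530009  16.12965486 224.64263639] [-1.79938650e+02 -6.57891664e-02  9.52616261e+01]
[ 35.27289906  23.17068064 224.976     ] [-0.12227716  0.07718061  0.29992   ]
```

Emit:
step_arm --pt "-0.122 0.077 0" --pt "-0.122 0.077 0.05" --pt "-0.122 0.077 0.15" --pt "-0.122 0.077 0.25" --pt "-0.122 0.077 0.3" --pt "-0.122 0.077 0.3" --pt "-0.122 0.077 0.3" --turn '[0, 0, 0, 0, 0, 0, 0]'

```text
time_s: 3.32
ee_pos: [599.4, -19.1, 136.1]
ee_rot: [179.9, 0.0, 95.3]
force: [0.3, -0.2, -0.8]
gripper_width: 91.3
gripper_force: 0.0
```

```bash
python3 - <<'E'
from h import *
s=grab("scene");t=grab("top");
a=cv2.resize(s["color"][200:300,280:380],None,fx=4,fy=4,interpolation=cv2.INTER_CUBIC)
b=cv2.resize(t["color"][150:250,290:390],None,fx=4,fy=4,interpolation=cv2.INTER_CUBIC)
cv2.imwrite("pics/c3.png",np.hstack([a,b]));print(fix(env.state()["ee_pos"]),env.state()["force"])
E
```

```text
[ -1.20916317  -0.69286401 136.2476403 ] [-0.23871871  0.28602665 -0.82174025]
```

View pics/c3.png

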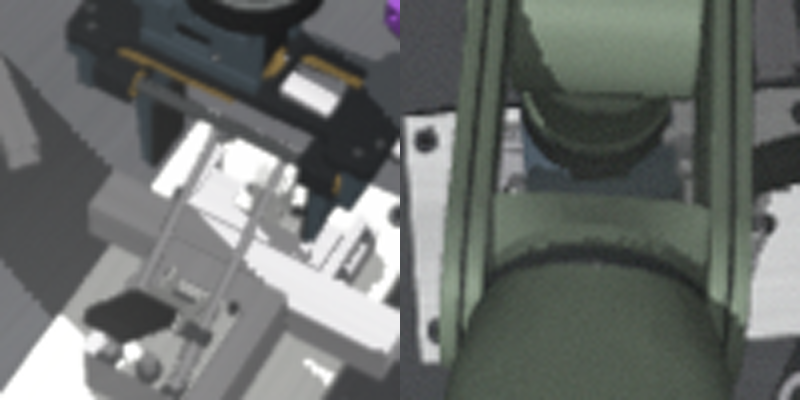

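The scene crop shows both loop legs, (160,250) to (205,140) and (220,250) to (275,175), lying between the open fingers at (160,120) and (320,200). The grasp is aligned, so I close.

Emit:
step_arm --pt "0 0 0" --pt "0 0 0" --pt "0 0 0" --pt "0 0 0" --pt "0 0 0" --pt "0 0 0" --turn '[0, 0, 0, 0, 0, 0]' --fingers 1 --force 20

```text
time_s: 4.18
ee_pos: [599.0, -19.6, 134.9]
ee_rot: [180.0, -0.0, 95.2]
force: [0.7, -0.3, -0.4]
gripper_width: 47.4
gripper_force: 20.0
```

Emit:
step_arm --pt "0.007 0 0.009" --pt "0.014 0 0.018" --pt "0.021 0 0.027" --pt "0.028 0 0.036" --pt "0.035 0 0.045" --pt "0.042 0 0.055" --pt "0.049 0 0.064" --pt "0.055 0 0.073" --pt "0.055 0 0.073" --turn '[0, 0, 0, 0, 0, 0, 0, 0, 0]'

```text
time_s: 5.3
ee_pos: [597.5, -4.6, 112.5]
ee_rot: [180.0, 0.2, 95.3]
force: [2.9, -6.8, 0.0]
gripper_width: 47.3
gripper_force: 20.0
```

Emit:
step_arm --pt "0.008 0 0.006" --pt "0.016 0 0.012" --pt "0.024 0 0.02" --pt "0.032 0 0.028" --pt "0.039 0 0.036" --pt "0.045 0 0.044" --pt "0.051 0 0.052" --pt "0.057 0 0.06" --pt "0.057 0 0.06" --turn '[0, 0, 0, 0, 0, 0, 0, 0, 0]'

```text
time_s: 6.42
ee_pos: [596.0, 12.1, 94.6]
ee_rot: [180.0, 0.2, 95.3]
force: [2.1, -7.8, 1.3]
gripper_width: 47.3
gripper_force: 20.0
```

```bash
python3 - <<'E'
from h import *
s=grab("scene");st=env.state();print(fix(st["ee_pos"]),R.T@st["force"],st["torque"])
a=cv2.resize(s["color"][190:290,280:400],None,fx=5,fy=5,interpolation=cv2.INTER_CUBIC)
for p,c in(((49,0,100),(0,0,255)),((40,0,89),(0,255,0)),((32,0,103),(255,0,0))):
    q=(pj(s,"scene",p)-[280,190]+.5)*5;cv2.circle(a,tuple(int(v) for v in q),3,c,1)
cv2.imwrite("pics/c4.png",a)
E
```

```text
[30.48604465 -0.11952626 94.71554483] [-8.64174218 -1.24068827 -0.38146416] [-1.67476755 -0.27856935  0.01006474]
```

View pics/c4.png

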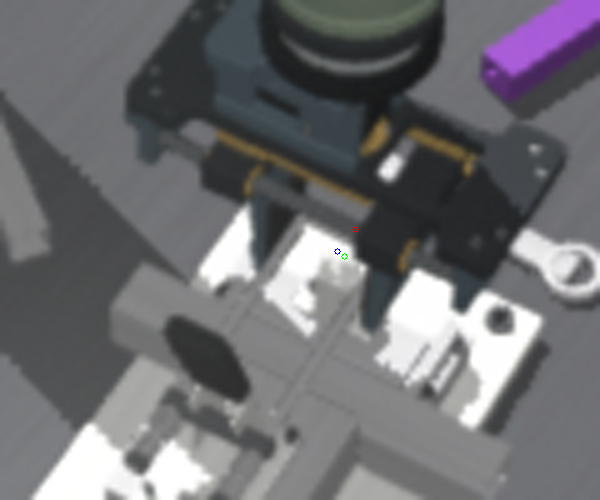

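```bash
python3 - <<'E'
from h import *
s=grab("scene")
for a in(1.1,1.2,1.3,1.4,1.5,1.6,1.7):
    d=np.array([-np.cos(a),0,np.sin(a)]);u=np.array([np.sin(a),0,np.cos(a)])
    print(a,[((pj(s,"scene",np.array([-60,0,78])+d*r+u*h+[0,y,0])-[280,190]+.5)*5).round().astype(int).tolist() for r,h in((33,12),(127,12),(127,1),(33,1)) for y in(-13,13)])
E
```

```text
1.1 [[257, 407], [206, 381], [208, 377], [153, 349], [195, 401], [140, 373], [245, 430], [194, 404]]
1.2 [[261, 401], [210, 375], [223, 350], [168, 322], [210, 373], [155, 345], [249, 423], [198, 397]]
1.3 [[265, 395], [214, 369], [239, 324], [184, 296], [225, 346], [170, 319], [253, 417], [202, 391]]
1.4 [[269, 390], [218, 364], [255, 299], [200, 272], [241, 321], [186, 293], [257, 411], [205, 384]]
1.5 [[273, 385], [222, 360], [270, 276], [216, 249], [257, 297], [202, 269], [260, 405], [209, 379]]
1.6 [[277, 381], [226, 356], [286, 256], [231, 229], [272, 274], [218, 247], [264, 399], [213, 373]]
1.7 [[280, 378], [229, 352], [301, 237], [247, 211], [288, 254], [233, 227], [268, 394], [217, 368]]
```

The black grip spans (165,320)-(248,400), which matches lever ≈1.2 rad, so the pads slipped about 11 mm along the legs. I'll regrip 11 mm back and hold firmer.

Emit:
step_arm --pt "0 0 0" --pt "0 0 0" --pt "0 0 0" --pt "-0.02 0 0" --pt "-0.04 0 0" --pt "-0.04 0 0" --pt "-0.04 0 0" --turn '[0, 0, 0, 0, 0, 0, 0]' --fingers -0.4

```text
time_s: 7.4
ee_pos: [596.8, 1.8, 95.0]
ee_rot: [180.0, -0.0, 95.2]
force: [-0.7, -0.1, 0.6]
gripper_width: 63.6
gripper_force: 0.0
```

Emit:
step_arm --pt "0 0 0" --pt "0 0 0" --pt "0 0 0" --pt "0 0 0" --pt "0 0 0" --turn '[0, 0, 0, 0, 0]' --fingers 1 --force 55

```text
time_s: 8.02
ee_pos: [597.0, 2.0, 95.1]
ee_rot: [180.0, -0.0, 95.2]
force: [1.6, 1.1, 0.0]
gripper_width: 46.6
gripper_force: 55.0
```

Emit:
step_arm --pt "0.005 0 0" --pt "0.01 0 0" --pt "0.015 0 0" --pt "0.02 0 0" --pt "0.025 0 0" --pt "0.03 0 0" --pt "0.035 0 0" --pt "0.04 0 0" --pt "0.04 0 0" --turn '[0, 0, 0, 0, 0, 0, 0, 0, 0]'

```text
time_s: 9.15
ee_pos: [596.2, 11.7, 95.9]
ee_rot: [179.9, 0.2, 95.3]
force: [0.3, -7.2, 3.1]
gripper_width: 46.7
gripper_force: 55.0
```

```bash
python3 - <<'E'
from h import *
s=grab("scene");st=env.state();print(fix(st["ee_pos"]),R.T@st["force"],st["torque"])
g=s["color"][230:275,300:345].max(2)
m=(g<60).astype(np.uint8);c=max(cv2.findContours(m,0,2)[0],key=cv2.contourArea)
print(cv2.contourArea(c),((cv2.boxPoints(cv2.minAreaRect(c))+[20,40])*5).round().tolist())
a=cv2.resize(s["color"][190:290,280:400],None,fx=5,fy=5,interpolation=cv2.INTER_CUBIC)
cv2.imwrite("pics/c5.png",a)
E
```

```text
[30.06587574 -0.23894297 95.86696579] [-5.45060918  0.5381176   2.860953  ] [-1.53371595 -0.10104337 -0.1246441 ]
221.5 [[209.0, 347.0], [232.0, 194.0], [292.0, 202.0], [269.0, 356.0]]
```

View pics/c5.png

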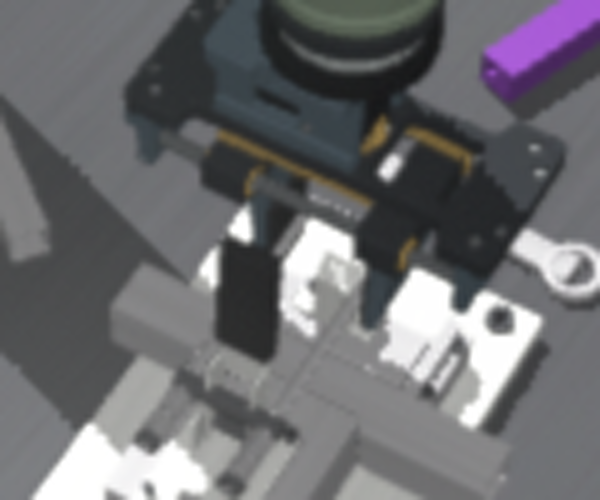

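Grip top corners at (225,238) and (283,250) match lever ≈1.6 rad, so the pull held and the bar is at about x=48, z=103. I lower in small steps.

Emit:
step_arm --pt "0.003 0 0.005" --pt "0.003 0 0.012" --pt "0.003 0 0.019" --pt "0.003 0 0.026" --pt "0.003 0 0.033" --pt "0.003 0 0.04" --pt "0.003 0 0.04" --turn '[0, 0, 0, 0, 0, 0, 0]'

```text
time_s: 10.07
ee_pos: [596.3, 13.7, 84.5]
ee_rot: [179.9, 0.1, 95.3]
force: [-0.1, -2.6, 6.6]
gripper_width: 46.7
gripper_force: 55.2
```

```bash
python3 - <<'E'
from h import *
st=env.state();print(fix(st["ee_pos"]),R.T@st["force"],st["torque"])
E
```

```text
[32.12675115 -0.46881606 84.46553146] [-2.5381529   0.37391679  6.63202397] [-1.09746897  0.07727818 -0.06951725]
```

Emit:
step_arm --pt "-0.001 0 0.005" --pt "-0.002 0 0.01" --pt "-0.003 0 0.015" --pt "-0.004 0 0.02" --pt "-0.004 0 0.02" --turn '[0, 0, 0, 0, 0]'

```text
time_s: 10.7
ee_pos: [596.3, 13.3, 78.5]
ee_rot: [179.9, 0.1, 95.3]
force: [-0.9, 0.1, 7.5]
gripper_width: 46.7
gripper_force: 55.1
```

```bash
python3 - <<'E'
from h import *
st=env.state();print(fix(st["ee_pos"]),R.T@st["force"],st["torque"])
E
```

```text
[31.73265985 -0.47453534 78.53180415] [0.1576074  0.86740124 7.48948954] [-0.73089076  0.16554968  0.01160873]
```

Emit:
step_arm --pt "-0.002 0 0.004" --pt "-0.004 0 0.008" --pt "-0.006 0 0.012" --pt "-0.006 0 0.012" --turn '[0, 0, 0, 0]'

```text
time_s: 11.2
ee_pos: [596.4, 12.7, 74.8]
ee_rot: [179.9, -0.1, 95.2]
force: [-1.3, 3.1, 5.9]
gripper_width: 46.7
gripper_force: 55.1
```

```bash
python3 - <<'E'
from h import *
st=env.state();print(fix(st["ee_pos"]),R.T@st["force"],st["torque"])
E
```

```text
[31.0633132  -0.47737689 74.79271227] [3.19934516 0.9742116  5.94631861] [-0.15519045  0.14925465 -0.00059594]
```

Emit:
step_arm --pt "-0.004 0 0.003" --pt "-0.008 0 0.004" --pt "-0.012 0 0.004" --pt "-0.016 0 0.004" --pt "-0.02 0 0.004" --pt "-0.02 0 0.004" --turn '[0, 0, 0, 0, 0, 0]'

```text
time_s: 11.95
ee_pos: [596.8, 7.4, 73.3]
ee_rot: [179.9, -0.1, 95.2]
force: [-0.7, 5.3, 5.5]
gripper_width: 46.8
gripper_force: 55.1
```

```bash
python3 - <<'E'
from h import *
st=env.state();print(fix(st["ee_pos"]),R.T@st["force"],st["torque"])
E
```

```text
[25.71780286 -0.46603248 73.34919952] [5.35421677 0.24500838 5.53505326] [0.30580208 0.07971155 0.05386613]
```

Emit:
step_arm --pt "-0.004 0 0" --pt "-0.008 0 0" --pt "-0.012 0 0" --pt "-0.012 0 0" --turn '[0, 0, 0, 0]'

```text
time_s: 12.45
ee_pos: [597.0, 5.1, 73.0]
ee_rot: [179.9, -0.3, 95.2]
force: [0.5, 9.4, 3.5]
gripper_width: 46.7
gripper_force: 55.1
```

```bash
python3 - <<'E'
from h import *
st=env.state();print(fix(st["ee_pos"]),R.T@st["force"],st["torque"])
E
```

```text
[23.44746414 -0.42412697 73.03212657] [ 9.33970166 -1.36320012  3.49378527] [0.99506693 0.05041548 0.09282319]
```

Emit:
step_arm --pt "-0.003 0 0" --pt "-0.006 0 0" --pt "-0.006 0 0" --turn '[0, 0, 0]'

```text
time_s: 12.82
ee_pos: [597.0, 4.8, 72.9]
ee_rot: [179.9, -0.4, 95.1]
force: [0.2, 14.2, 3.6]
gripper_width: 46.5
gripper_force: 55.1
```

```bash
python3 - <<'E'
from h import *
st=env.state();print(fix(st["ee_pos"]),R.T@st["force"],st["torque"])
E
```

```text
[23.20749467 -0.41544361 72.86807175] [14.13466587 -1.51463116  3.5785731 ] [ 1.82762588 -0.03701678  0.12784593]
```

The pull is firm at +9 N for almost no travel, so the bar is against the hook. I release, rise and check.

Emit:
step_arm --pt "0.006 0 0" --pt "0.006 0 0" --pt "0.006 0 0" --turn '[0, 0, 0]' --fingers -0.4

```text
time_s: 13.2
ee_pos: [596.5, 1.8, 72.1]
ee_rot: [-180.0, 0.0, 95.2]
force: [-0.7, 0.6, -0.1]
gripper_width: 63.7
gripper_force: 0.0
```

Emit:
step_arm --pt "0 0 -0.05" --pt "0 0 -0.15" --pt "0 0 -0.3" --pt "0 0 -0.373" --pt "0 0 -0.373" --pt "0 0 -0.373" --turn '[0, 0, 0, 0, 0, 0]'

```text
time_s: 13.95
ee_pos: [596.1, 2.1, 183.5]
ee_rot: [-179.9, -0.0, 95.2]
force: [0.1, 0.2, -0.2]
gripper_width: 63.6
gripper_force: 0.0
```

```bash
python3 - <<'E'
from h import *
st=env.state();print(fix(st["ee_pos"]),R.T@st["force"],st["time_s"])
s=grab("scene");t=grab("top")
a=cv2.resize(s["color"][215:295,290:390],None,fx=6,fy=6,interpolation=cv2.INTER_CUBIC)
for p,c in(((40.5,-21,77),(0,0,255)),((40.5,21,77),(0,0,255)),((40.5,0,89),(0,255,0)),((-67,0,105),(255,0,0))):
    q=(pj(s,"scene",p)-[290,215]+.5)*6;cv2.circle(a,tuple(int(v) for v in q),3,c,1)
cv2.imwrite("pics/c6.png",a)
E
```

```text
[ 20.52235383   0.7577637  183.45813381] [ 0.20548166 -0.09010863 -0.24011719] 13.95
```

View pics/c6.png

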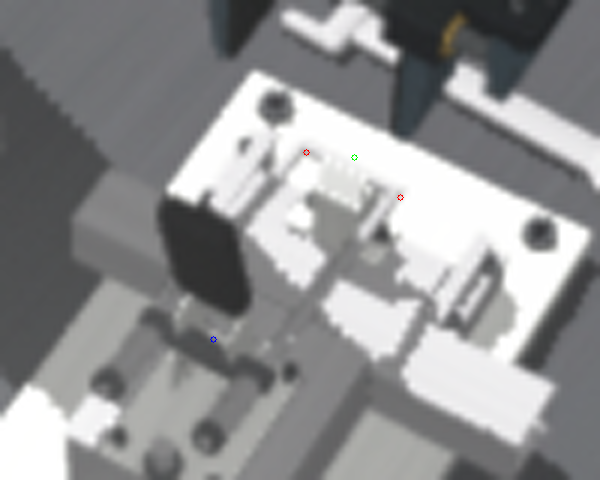

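```bash
python3 - <<'E'
from h import *
s=grab("scene")
for q in((386,186),(380,182),(390,190)):
    for y in(-18,-21,-24):print(q,y,plane(s,"scene",np.array(q)/6+[290,215]-.1,y).round(1))
g=cv2.cvtColor(s["color"],cv2.COLOR_BGR2GRAY);print(g[238:254,346:364])
for p in((40.5,-21,77),(38,-21,77),(36,-21,77),(40.5,-21,85),(40.5,-21,92)):print(p,pj(s,"scene",p))
E
```

```text
(386, 186) -18 [ 35.1 -18.   88.2]
(386, 186) -21 [ 28.4 -21.   99. ]
(386, 186) -24 [ 21.6 -24.  109.8]
(380, 182) -18 [ 29.2 -18.   98.4]
(380, 182) -21 [ 22.5 -21.  109.2]
(380, 182) -24 [ 15.8 -24.  119.9]
(390, 190) -18 [ 39.2 -18.   80.1]
(390, 190) -21 [ 32.5 -21.   91.1]
(390, 190) -24 [ 25.7 -24.  102. ]
[[254 254 254 254 254 254 254 254 253 238 162 136 127 115 112 112 112 112]
 [254 254 254 254 254 254 254 254 254 253 252 251 232 176 138 118 112 111]
 [249 254 254 254 254 254 254 254 254 254 254 254 253 252 234 177 138 119]
 [242 244 250 254 254 254 254 254 254 254 254 254 254 254 253 252 234 179]
 [247 237 242 245 251 254 254 254 254 254 254 254 254 254 254 254 253 252]
 [234 231 247 237 242 245 251 254 254 254 254 254 254 254 254 254 254 254]
 [225 227 233 230 246 232 238 245 251 254 254 254 254 254 254 254 254 254]
 [224 224 225 226 229 187 197 222 237 245 251 254 254 254 254 254 254 254]
 [224 223 223 221 204 218 163 167 200 227 230 239 253 254 254 254 254 254]
 [231 224 222 221 177 184 149 182 200 217 199 240 253 254 254 254 254 254]
 [201 231 226 221 174 140 143 208 220 201 223 252 254 254 254 254 254 254]
 [154 172 197 231 159 131 168 219 206 202 250 254 254 254 254 254 254 254]
 [140 141 151 165 134 149 212 211 180 235 253 254 254 254 254 254 254 254]
 [139 138 138 135 141 192 213 177 198 251 254 254 254 254 254 254 254 254]
 [140 138 139 147 189 214 182 122 164 252 254 254 254 254 254 254 254 255]
 [140 138 138 158 214 198 136  79 119 237 241 253 254 254 254 254 254 255]]
(40.5, -21, 77) [356.21417895 247.48582081]
(38, -21, 77) [355.69797233 248.25135373]
(36, -21, 77) [355.28428798 248.86485691]
(40.5, -21, 85) [356.41877622 245.56192363]
(40.5, -21, 92) [356.59964838 243.86143429]
```

The crop shows the bar lying at the red seat marks (306,153)-(400,197) to within a pixel, and the black grip near 1.4 rad at (205,255). The loop is hooked. Now I close the fingers and approach the pressed face.

Emit:
step_arm --pt "0 0 0" --pt "-0.05 0 0" --pt "-0.1 0 0" --pt "-0.15 0 0" --pt "-0.19 0 0" --pt "-0.19 0 0" --pt "-0.19 0 0" --turn '[0, 0, 0, 0, 0, 0, 0]' --fingers 1 --force 20

```text
time_s: 14.98
ee_pos: [601.9, -54.5, 184.1]
ee_rot: [-180.0, -0.0, 95.2]
force: [0.5, 0.6, 0.3]
gripper_width: 0.5
gripper_force: 0.0
```

```bash
python3 - <<'E'
import numpy as np
for a in np.arange(1.4,-0.01,-.1):
    x=-60-95*np.cos(a)+12*np.sin(a)+16;z=78+95*np.sin(a)+12*np.cos(a)+11
    print(round(a,2),round(x,1),round(z,1),np.round([(x+36.4)/300,(184.2-z)/300],3))
E
```

```text
1.4 -48.3 184.7 [-0.04  -0.002]
1.3 -57.8 183.7 [-0.071  0.002]
1.2 -67.2 181.9 [-0.103  0.008]
1.1 -76.4 179.1 [-0.133  0.017]
1.0 -85.2 175.4 [-0.163  0.029]
0.9 -93.7 170.9 [-0.191  0.044]
0.8 -101.6 165.5 [-0.217  0.062]
0.7 -108.9 159.4 [-0.242  0.083]
0.6 -115.6 152.5 [-0.264  0.106]
0.5 -121.6 145.1 [-0.284  0.13 ]
0.4 -126.8 137.0 [-0.301  0.157]
0.3 -131.2 128.5 [-0.316  0.186]
0.2 -134.7 119.6 [-0.328  0.215]
0.1 -137.3 110.4 [-0.336  0.246]
-0.0 -139.0 101.0 [-0.342  0.277]
```

Press gently down to about 1.1 rad first.

Emit:
step_arm --pt "-0.025 0 -0.002" --pt "-0.04 0 -0.002" --pt "-0.055 0 0" --pt "-0.071 0 0.002" --pt "-0.087 0 0.005" --pt "-0.103 0 0.008" --pt "-0.118 0 0.012" --pt "-0.133 0 0.017" --pt "-0.133 0 0.017" --turn '[0, 0, 0, 0, 0, 0, 0, 0, 0]'

```text
time_s: 16.1
ee_pos: [605.6, -92.8, 179.2]
ee_rot: [180.0, -0.2, 95.2]
force: [-1.3, 5.7, 2.9]
gripper_width: 0.5
gripper_force: 3.7
```

```bash
python3 - <<'E'
from h import *
st=env.state();print(fix(st["ee_pos"]),R.T@st["force"],st["torque"])
E
```

```text
[-7.47739446e+01 -9.07473484e-02  1.79249652e+02] [5.82250551 0.75620471 2.90347925] [1.13758442 0.08223083 0.01947387]
```

Emit:
step_arm --pt "-0.015 0 0.006" --pt "-0.03 0 0.012" --pt "-0.044 0 0.019" --pt "-0.058 0 0.027" --pt "-0.071 0 0.036" --pt "-0.084 0 0.045" --pt "-0.097 0 0.055" --pt "-0.109 0 0.066" --pt "-0.109 0 0.066" --turn '[0, 0, 0, 0, 0, 0, 0, 0, 0]'

```text
time_s: 17.23
ee_pos: [608.6, -125.8, 159.2]
ee_rot: [180.0, -0.1, 95.2]
force: [-1.1, 5.7, 1.7]
gripper_width: 0.6
gripper_force: 2.5
```

```bash
python3 - <<'E'
from h import *
st=env.state();print(fix(st["ee_pos"]),R.T@st["force"],st["torque"])
E
```

```text
[-1.07944048e+02 -9.55179618e-02  1.59217199e+02] [5.75188454 0.62692274 1.74889247] [ 0.96552088  0.07908424 -0.03183859]
```

Emit:
step_arm --pt "-0.011 0 0.011" --pt "-0.022 0 0.023" --pt "-0.032 0 0.035" --pt "-0.042 0 0.047" --pt "-0.051 0 0.06" --pt "-0.059 0 0.074" --pt "-0.059 0 0.074" --turn '[0, 0, 0, 0, 0, 0, 0]'

```text
time_s: 18.1
ee_pos: [610.1, -144.9, 136.7]
ee_rot: [-180.0, 0.0, 95.2]
force: [-0.1, 1.1, 1.5]
gripper_width: -0.1
gripper_force: 0.7
```

```bash
python3 - <<'E'
from h import *
st=env.state();print(fix(st["ee_pos"]),R.T@st["force"],st["torque"])
E
```

```text
[-1.27161572e+02  8.22059815e-02  1.36689135e+02] [ 1.07912985 -0.01755171  1.53006199] [0.1065963  0.08776983 0.05493722]
```

```bash
python3 - <<'E'
from h import *
s=grab("scene");t=grab("top")
def crop(f,n,x,y,sz,k):
    c=cv2.resize(f["color"][y:y+sz[1],x:x+sz[0]],None,fx=k,fy=k,interpolation=cv2.INTER_CUBIC)
    for p,col in(((37,-21,77),(0,0,255)),((37,21,77),(0,0,255)),((37,0,89),(0,255,0))):
        q=(pj(f,n,p)-[x,y]+.5)*k;cv2.circle(c,tuple(int(v) for v in q),2,col,1)
    return c
cv2.imwrite("pics/c7.png",np.hstack([crop(s,"scene",300,215,(80,80),5),crop(t,"top",300,165,(80,80),5)]))
E
```

```text
(no output)
```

View pics/c7.png

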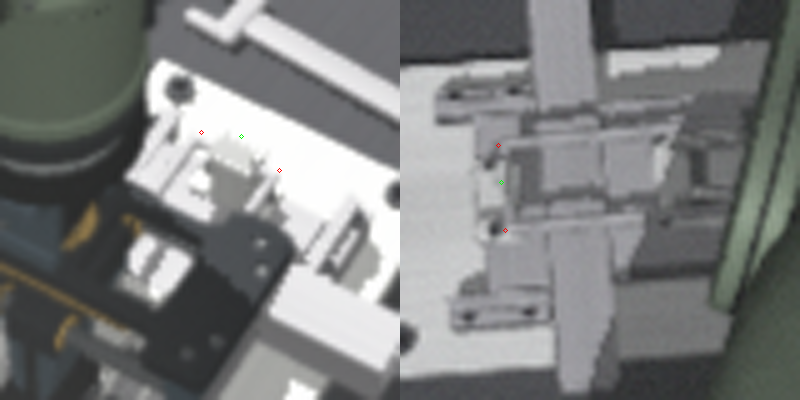

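The top crop shows the leg ends at (497,143) and (497,222), the bar at the red seat marks x≈37 (stretched), and the ledge beyond it. It is still hooked, so I continue down through dead centre.

Emit:
step_arm --pt "-0.008 0 0.014" --pt "-0.015 0 0.029" --pt "-0.021 0 0.043" --pt "-0.027 0 0.058" --pt "-0.027 0 0.058" --turn '[0, 0, 0, 0, 0]'

```text
time_s: 18.82
ee_pos: [610.6, -153.0, 118.8]
ee_rot: [-179.9, 0.0, 95.2]
force: [0.1, -0.4, 0.5]
gripper_width: 0.8
gripper_force: 0.0
```

```bash
python3 - <<'E'
from h import *
st=env.state();print(fix(st["ee_pos"]),R.T@st["force"],st["torque"])
E
```

```text
[-135.18118606    0.33245731  118.83519195] [-0.45108646 -0.06355897  0.45993919] [-0.12804378  0.05064504  0.02824071]
```

Emit:
step_arm --pt "-0.002 0 0.007" --pt "-0.004 0 0.014" --pt "-0.006 0 0.02" --pt "-0.006 0 0.02" --turn '[0, 0, 0, 0]'

```text
time_s: 19.32
ee_pos: [611.0, -154.3, 113.4]
ee_rot: [-180.0, -0.0, 95.2]
force: [-0.4, 0.6, 0.5]
gripper_width: 0.4
gripper_force: 0.0
```

```bash
python3 - <<'E'
from h import *
st=env.state();print(fix(st["ee_pos"]),R.T@st["force"],st["torque"])
E
```

```text
[-1.36600347e+02  1.06791873e-01  1.13407299e+02] [0.61160211 0.36394597 0.50558447] [ 0.00823735  0.05540223 -0.02895295]
```

Emit:
step_arm --pt "0 0 0.005" --pt "0 0 0.01" --pt "0 0 0.015" --pt "0 0 0.015" --turn '[0, 0, 0, 0]'

```text
time_s: 19.82
ee_pos: [611.0, -154.3, 108.9]
ee_rot: [-180.0, -0.0, 95.2]
force: [-1.0, -0.9, 0.9]
gripper_width: 0.8
gripper_force: 0.0
```

Emit:
step_arm --pt "0 0 0.004" --pt "0 0 0.008" --pt "0 0 0.01" --pt "0 0 0.01" --turn '[0, 0, 0, 0]'

```text
time_s: 20.32
ee_pos: [611.0, -154.4, 106.1]
ee_rot: [-180.0, -0.0, 95.2]
force: [-0.2, -0.7, -0.7]
gripper_width: 0.5
gripper_force: 0.0
```

Emit:
step_arm --pt "0 0 0.004" --pt "0 0 0.007" --pt "0 0 0.007" --pt "0 0 0.007" --turn '[0, 0, 0, 0]'

```text
time_s: 20.82
ee_pos: [611.1, -154.4, 104.0]
ee_rot: [180.0, -0.0, 95.2]
force: [0.4, 0.5, 1.0]
gripper_width: 0.3
gripper_force: 0.0
```

Emit:
step_arm --pt "0 0 0.003" --pt "0 0 0.006" --pt "0 0 0.006" --pt "0 0 0.006" --turn '[0, 0, 0, 0]'

```text
time_s: 21.32
ee_pos: [611.0, -154.4, 102.2]
ee_rot: [-180.0, -0.0, 95.2]
force: [0.3, 1.0, 0.8]
gripper_width: 0.5
gripper_force: 0.0
```

Emit:
step_arm --pt "0 0 0.003" --pt "0 0 0.006" --pt "0 0 0.006" --pt "0 0 0.006" --turn '[0, 0, 0, 0]'

```text
time_s: 21.82
ee_pos: [611.1, -154.4, 101.7]
ee_rot: [180.0, 0.0, 95.2]
force: [-1.4, 0.8, 7.2]
gripper_width: 0.4
gripper_force: 3.5
```

Emit:
step_arm --pt "0 0 0.0015" --pt "0 0 0.003" --pt "0 0 0.003" --pt "0 0 0.003" --turn '[0, 0, 0, 0]'

```text
time_s: 22.32
ee_pos: [611.1, -154.4, 101.6]
ee_rot: [179.9, 0.0, 95.2]
force: [-3.4, 0.5, 10.8]
gripper_width: 0.6
gripper_force: 5.3
```

Emit:
step_arm --pt "0 0 0.001" --pt "0 0 0.0025" --pt "0 0 0.0025" --pt "0 0 0.0025" --turn '[0, 0, 0, 0]'

```text
time_s: 22.82
ee_pos: [611.1, -154.4, 101.5]
ee_rot: [179.9, 0.0, 95.2]
force: [-5.0, -0.2, 14.1]
gripper_width: 0.3
gripper_force: 6.8
```

Firm on the stop: 14 N with a sharp rise. I lift off and clear.

Emit:
step_arm --pt "0 0 -0.008" --pt "0 0 -0.02" --pt "0 0 -0.06" --pt "0 0 -0.15" --pt "0 0 -0.3" --pt "0 0 -0.4" --pt "0 0 -0.4" --pt "0 0 -0.4" --turn '[0, 0, 0, 0, 0, 0, 0, 0]'

```text
time_s: 23.82
ee_pos: [610.4, -154.2, 217.8]
ee_rot: [-179.9, -0.0, 95.2]
force: [0.5, 0.0, -0.5]
gripper_width: 0.4
gripper_force: 0.0
```

```bash
python3 - <<'E'
from h import *
st=env.state();print(fix(st["ee_pos"]),R.T@st["force"],st["time_s"])
t=grab("top");s=grab("scene")
for n,f,p in(("top",t,(37,-21,77)),("top",t,(37,21,77)),("scene",s,(-150,0,90)),("top",t,(-150,0,90))):
    q=pj(f,n,p).round().astype(int);print(n,p,q);print(cv2.cvtColor(f["color"],6)[q[1]-4:q[1]+5,q[0]-8:q[0]+9])
E
```

```text
[-136.38032152    0.59521766  217.75279005] [-0.006848   -0.45392836 -0.50625266] 23.825
top (37, -21, 77) [319 194]
[[179 181 185 177 153 155 156 156 155 157 154 155 140  96  99 108 139]
 [198 199 198 187 156 152 155 156 156 155 155 152 139  96  87  99 117]
 [199 198 195 185 152 155 156 155 151 137 134 137 133 123 121 123 130]
 [200 197 199 181 147 154 153 146 130 141 150 157 155 154 156 155 149]
 [195 195 196 184 151 155 152 140 118 150 145 125 124 121 121 116 122]
 [196 193 194 183 152 154 144 112 113 139 137  95  99  93  94  95 100]
 [199 199 198 182 131 132 121  97 103 109 112  91  95 100  99  97 104]
 [199 200 198 187 164 136  86  86 132 158 120 103 100 100 100  99 106]
 [198 198 193 180 165 146  93 108 156 176 128 129 127  98 100 101 102]]
top (37, 21, 77) [321 211]
[[194 183 153 137 127 130 127 131 153 134 108 135 151 151 149 142 129]
 [194 184 154 134 140 136 117 119 143 140 117 125 137 132 127 120 111]
 [194 181 162 177 161 113  98 113 145 142 124 128 135 135 131 137 138]
 [192 186 179 188 156  78  80 119 159 162 155 154 155 153 151 152 156]
 [196 190 186 194 162  80  88 13
[... 961 characters left out ...]
52  54  53  53  55  87 147 164]]
top (-150, 0, 90) [397 195]
[[101  86 117 118 116 114 116 114 114 114 111 109 111 105 103 101 103]
 [ 95  87 117 116 115 114 118 118 113 114 113 111 106 108 104 104 102]
 [101 105 115 113 112 117 113 114 112 113 112 112 106 108 102 104 101]
 [ 97 112 113 113 113 116 115 115 116 114 112 110 110 109 108 105 102]
 [ 95 110 114 113 117 118 117 112 113 115 113 110 109 108 105 103 103]
 [104 111 113 112 115 114 112 112 113 109 112 110 111 106 104 103 101]
 [109 111 112 111 111 114 112 112 115 114 111 112 111 108 105 105 100]
 [110 110 111 111 111 113 114 113 112 112 109 110 112 107 105 102 106]
 [110 110 110 111 110 108 104 101 102 101  99 100 101 100 101 102 100]]
```

```bash
python3 -c "
from workcell import env
print(env.job_done())"
```

```text
the job is handed in; nothing more can be done
None
```

The loop is hooked over the keeper, the lever was pressed past centre onto its stop screw at about 14 N and stayed home when released, and the job is handed in at about 24 s; no verdict came back.

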